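# Click the green filter into place on a camera's filter wheel

## Robot

A 6-joint arm with a two-finger parallel gripper is mounted at the origin on the work surface. World frame = base frame: x ahead of the robot, y to its left, z up, the work surface at z = 0. Lengths are in mm, angles in rad, forces in N, time in s.
With the tool pointing down it reaches from about 350 to 775 mm from the base axis. Payload 7.3 kg.
Tool frame: the origin (TCP) lies midway between the tips of the shut fingers; the grasp point (between the pads) lies 19 mm behind it; z points along the fingers, y is the line along which they close (so a half turn about z gives the same grasp; the last joint's range is limited). The gripper opens to 92 mm and grips with 3 to 60 N. Pads are 19 mm wide; open, the fingers measure 130 mm over their backs; the gripper's body (75 mm by 190 mm) begins 47 mm behind the grasp point.
Start: joints at [-1.368, 0.342, 1.524, -0, 1.275, -0.146], TCP at [179.452, -493.398, 226.741] pointing down, gripper open.
Joint ranges: [-2.53, 2.53], [-0.77, 2.02], [0.04, 2.7], [-1, 4.14], [0.28, 2.66], [-3.11, 3.11]. Speed limits (rad/s): [2.57, 2.57, 3.14, 3.14, 3.14, 3.14].

## Interface

Orientations are given as [roll, pitch, yaw] about the fixed x, y, z axes, in that order (R = Rz(yaw) Ry(pitch) Rx(roll)).
In Python, from plant import bot gives the robot as it stands. The module is installed in compiled form; this text tells all that it offers.
- The arm moves only by the shell command python3 -m crank 'ROWS' [OPENING]. ROWS is JSON, a list of rows, each a list of 6 numbers: the shift along the tool's x, y, z in m, then the turn, a rotation vector about the tool's x, y, z in rad. In form: [[dx, dy, dz, wx, wy, wz], ...]. A call has 1 to 5 rows; each row shifts and turns the commanded pose from where the row before left it, along the tool's axes as they then stand; what a row does not reach is not made up. A row lasts 1/8 s, in which the tool goes at most 62.5 mm and 10.7 degrees, less where a joint would pass 70% of its speed; a pose out of reach is approached as far as the arm can. A call is refused whole if a number of a shift passes 0.0625 or a number of a turn 0.188, either way. A call with a gripper value outside its range is refused whole. OPENING is the opening in per cent of the stroke, from 0 (shut) to 100 (fully open), set as the call begins (- or left out, the last holds). The fingers move at their own pace and stop on an object; the grip force is fixed at half the most. Time passes only in rows, so rows that do not move let the fingers close. It gives the time, the measured TCP pose, the force, the opening and the grip force at its end, in the units of the state.
- bot.get_obs(): the state, without advancing time (a new reading comes with each control period).
- bot.capture(name): name is "scene" or "top" or "wrist"; returns a dict with "color" (400x640x3 uint8, blue, green, red), "fov_y" (degrees; the focal length in pixels is half the picture's height over the tangent of half this angle, whatever the lens; pixels are square), "cx", "cy" (the principal point, pixels), "extrinsics" (4x4, takes a point from world to camera coordinates); the wrist camera has in their place "tool_from_camera" (4x4, takes a point from camera to tool coordinates, whose origin is the TCP and whose axes are the flange's). Camera axes: x right, y up, looking along -z (the intrinsics and any distortion apply to the point x, -y, -z); pixel columns grow to the right and rows downward; lengths in mm; the calibration is good to about 2 mm. A picture is of the moment at which its call begins: read the wrist's pose just before it. There is no depth.
- bot.close_job(): hands the job in; it is judged then, once.
The state is a dict: "time": time; "joint_positions": joint angles; "dq": joint speeds; "tau": joint torques, N m; "tool_pos": TCP position; "tcp_rot": TCP orientation; "contact_force": force on the tool from outside, world axes, zero at the start; "moment": the same for the moment, N m; "grip_width": finger opening in mm; "finger_force": force on a finger pad.
Only numpy, scipy, OpenCV 4.12 (cv2) and the standard library are available. Lean on these libraries where they do the work, as an engineer would, in place of code of your own. Each camera call takes 0.05 s, during which the arm holds its last target. There are 200 camera calls.

## Task

The astronomy camera is on its bench stand with the filter wheel on top. With a fingertip against the lugs on the wheel's edge, flick the wheel round until the green filter has clicked in centred under the nosepiece, and leave it resting there. Do not shift, tip or lift the stand, touch it with nothing but the fingers, and leave the mug, drive, eyepiece and blue disk where they are.

Things in the scene. Friction and masses are not known exactly. Their poses are not given: they have to be found in the camera images.
- camera_stand: Black camera (78 mm wide) looking up, clamped on a steel base 180 x 130 x 14 mm, filter wheel on top; 146 mm high, about 3 kg, loose on rubber feet. Origin: on the table below the wheel's axis, z up, +x from the wheel's axis to the camera's. Base: x -60 to +120 mm; camera and clamp: x -8 to +84, y -62 to +62 mm, to 113 mm height. At x < -10 mm the space under the wheel's rim is free.
- wheel_axis (a point): Centre of the filter wheel, on its vertical axis, 124 mm above the table. Grey knurled disc 10 mm thick (119 to 129 mm up), radius 60 mm, between round black covers of radius 56 mm (113 to 118 and 130 to 136 mm up). Seven lugs round its edge, 51.4 degrees apart, 6 mm wide, as thick as the disc, reach out to radius 69 mm; each is in line with a filter and is painted in its colour.
- nosepiece (a point): Centre of the open nosepiece ring (42 mm across, top 146 mm above the table), where the filter in use is seen from above through a 29 mm opening; 38 mm from the wheel's axis on the stand's +x side. This point lies 130 mm above the table.
- green_filter (a point): Centre of the green filter (26 mm disc) in the wheel, 38 mm from the wheel's axis, 130 mm above the table; hidden by the cover unless under the nosepiece. The green lug lies further out on the same radius.
- filter_wheel (a joint): Wheel angle in the stand, rad, growing counterclockwise seen from above; turns endlessly both ways. 0 or a full turn: green is under the nosepiece. Counterclockwise from green: blue, violet, black, clear (white), orange, red. A spring click stop at each multiple of 2*pi/7 (0.898) draws the wheel to the nearest one when let go (near half-way it may stay put); turning takes about 3 N at a lug.
- mug: White mug, 80 mm across, 92 mm high, handle on its +y side. Origin: centre of its underside.
- drive: Black external hard drive lying flat, 115 x 80 x 18 mm with a silver label plate. Origin: centre of its underside.
- eyepiece: Black telescope eyepiece standing on its steel barrel, 42 mm across, 74 mm high. Origin: centre of its underside.
- ssd: Small blue disk lying flat, 75 x 54 x 10 mm. Origin: centre of its underside.

How it is judged (in metres and radians):
At the end, for the whole second after the job is handed in: The green filter rests in its click, centred within 2.5 mm under the nosepiece, the wheel at rest; the stand and the four things around it are within 12 mm of where they were, the stand level (horizontal distance between green_filter and nosepiece below 0.0025 m and velocity of joint filter_wheel between -0.1 and 0.1 rad/s and distance of each of camera_stand, mug, drive, eyepiece, ssd from where it was at the start of the episode below 0.012 m and angle between camera_stand's own z axis and vertical below 0.03 rad); the robot touches nothing.
It fails at once if the camera stand is shifted by more than 12 mm, or lifted (distance of camera_stand from where it was at the start of the episode above 0.012 m or height (world z) of camera_stand above 0.004 m).
It fails at once if the camera stand is tipped (angle between camera_stand's own z axis and vertical above 0.06 rad).
It fails at once if the mug, drive, eyepiece or blue disk is moved by more than 12 mm or lifted (distance of any of mug, drive, eyepiece, ssd from where it was at the start of the episode above 0.012 m).
It fails at once if the arm or the gripper's body, rather than the fingers, touches the camera stand (contact force between the arm and camera_stand above 1 N).
It also fails if it takes over 70 s, if anything falls off the work surface, if the arm or the gripper's body presses on something with over 40 N, if the wrist force passes 120 N, or if a joint passes its speed limit or range.

## Working session

There is one attempt and no reset: what is moved stays moved. The work goes in short steps, Python scripts to look and compute and a shell command to move; the robot and the scene stay as the last step left them, time stands still between calls to the robot, and variables do not carry over. Pictures are saved under pics/ and viewed, at most 10 in all, crops included, and the job is handed in when it is done.

```bash
mkdir -p pics; cat > h.py <<'E'
from plant import bot
import numpy as np, cv2
def cap(n,f):
    c=bot.capture(n); cv2.imwrite('pics/'+f,c['color']); 
    np.savez('pics/'+f+'.npz',**{k:v for k,v in c.items()}); return c
E
python3 - <<'E'
from h import *
print(bot.get_obs())
for n in('scene','top'):
    c=cap(n,n+'0.png'); print({k:v for k,v in c.items() if k!='color'})
E
```

```text
{'time': 0.0, 'joint_positions': array([-1.36799593e+00,  3.42692699e-01,  1.52502919e+00,  6.43874969e-06,
        1.27540011e+00, -1.45999437e-01]), 'dq': array([-0.00244439, -0.00033695,  0.00160358, -0.00245571, -0.00048982,
        0.00129734]), 'tau': array([-5.68769046e-04, -4.31238949e+01, -2.44221997e+01,  7.17423437e-02,
        5.59775520e-02, -1.06449822e-04]), 'tool_pos': array([ 179.36820373, -492.96856758,  226.05630115]), 'tcp_rot': array([-3.14008047e+00, -2.28583057e-04,  3.48797786e-01]), 'contact_force': array([0.42240157, 0.09494229, 0.54958891]), 'moment': array([ 0.02487407, -0.00677098, -0.04405863]), 'finger_force': 0.0, 'grip_width': 92.01058530739415}
{'fov_y': 51.45178887291584, 'cx': 323.0710875191815, 'cy': 198.7448544629161, 'extrinsics': array([[ 4.14209050e-01,  9.10106874e-01,  1.16764852e-02,
        -2.82153505e+02],
       [-7.17693372e-01,  3.18693955e-01,  6.19152959e-01,
         3.34551629e+02],
       [ 5.59774139e-01, -2.64838895e-01,  7.85183592e-01,
        -1.22146857e+03],
       [ 0.00000000e+00,  0.00000000e+00,  0.00000000e+00,
         1.00000000e+00]])}
{'fov_y': 51.79234728704169, 'cx': 309.39111803638644, 'cy': 198.62181698341647, 'extrinsics': array([[ 2.30697164e-02, -9.99691406e-01, -9.21303749e-03,
         2.10197539e+01],
       [ 9.89107520e-01,  2.14834701e-02,  1.45618591e-01,
        -5.74874567e+02],
       [-1.45375726e-01, -1.24720643e-02,  9.89297906e-01,
        -9.19846785e+02],
       [ 0.00000000e+00,  0.00000000e+00,  0.00000000e+00,
         1.00000000e+00]])}
```

View pics/top0.png

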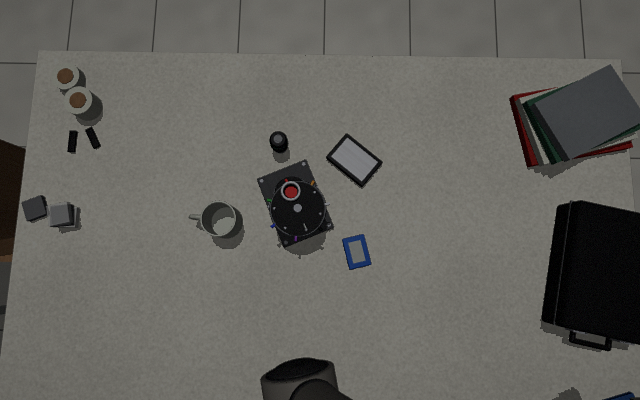

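View pics/scene0.png

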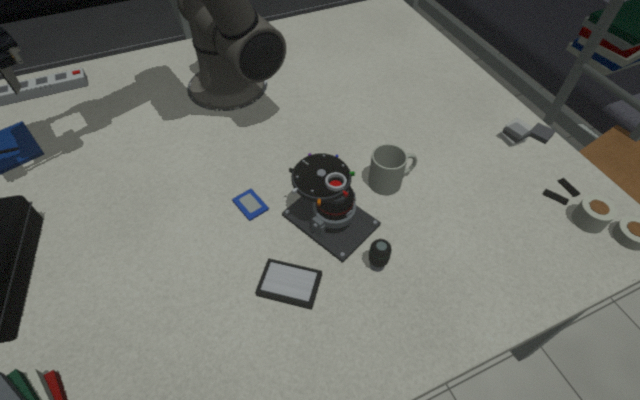

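The top view shows red under the nosepiece at (290,190) and the green lug to its left, near (268,202). That is one stop counterclockwise, so the wheel must turn clockwise by one click. I'll zoom in to measure.

```bash
python3 - <<'E'
from h import *
a=cv2.imread('pics/top0.png')[150:262,180:390]
a=cv2.resize(a,None,fx=3.8,fy=3.8,interpolation=cv2.INTER_CUBIC)
cv2.imwrite('pics/topz.png',cv2.convertScaleAbs(a,alpha=1.6,beta=20))
E
```

```text
(no output)
```

View pics/topz.png

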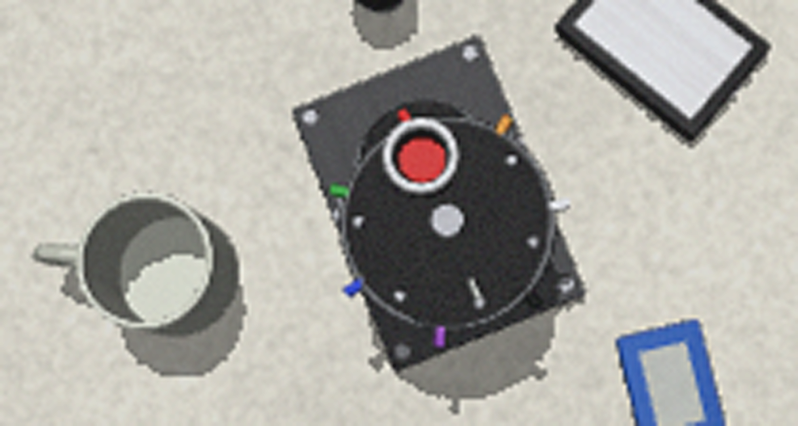

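The zoom shows lugs at: red (405,117), orange (504,124), white (560,205), violet (440,337), blue (353,287) and green (340,191). The black lug is lost against the dark base at lower right.

```bash
cat >> h.py <<'E'
def toplane(c,uv,z):
    f=200/np.tan(np.radians(float(c['fov_y'])/2)); E=np.array(c['extrinsics']); R,t=E[:3,:3],E[:3,3]
    uv=np.atleast_2d(uv).astype(float)
    d=np.c_[(uv[:,0]-c['cx'])/f,-(uv[:,1]-c['cy'])/f,-np.ones(len(uv))]@R
    o=-R.T@t
    return (o+d*((z-o[2])/d[:,2])[:,None])[:,:2]
E
python3 - <<'E'
from h import *
from scipy.optimize import least_squares
c=np.load('pics/top0.png.npz')
z=lambda p:np.array(p,float)/3.8+[180,150]-.4
L=dict(green=(340,191,0),blue=(353,287,1),violet=(440,337,2),white=(560,205,4),orange=(504,124,5),red=(405,117,6))
P=toplane(c,z([v[:2] for v in L.values()]),129); k=np.array([v[2] for v in L.values()])
g=lambda x:(P-x[:2]-x[3]*np.c_[np.cos(x[2]+k*2*np.pi/7),np.sin(x[2]+k*2*np.pi/7)]).ravel()
s=least_squares(g,[*P.mean(0),1.2,66]);print(s.x,np.round(g(s.x),1))
th=s.x[2]-2*np.pi/7; print('stand yaw',th)
print('nose',toplane(c,z([(421,155)]),146),'axis',toplane(c,z([(447,220)]),137))
for i,n in enumerate('green blue violet black white orange red'.split()):
    a=s.x[2]+i*2*np.pi/7; print(n,s.x[:2]+65*np.array([np.cos(a),np.sin(a)]),np.degrees(a)%360)
E
```

```text
[540.70663195  57.62867648   1.30410354  63.61265138] [-0.5 -0.7  0.3  0.1 -0.2 -0.2 -0.5  0.3  0.2 -0.1  0.7  0.5]
stand yaw 0.4065056404935161
nose [[575.5079295   72.64103531]] axis [[540.9742977   57.74847861]]
green [557.83690007 120.33078102] 74.71962897711224
blue [502.36470008 110.11578213] 126.14820040568367
violet [475.76475682  60.37692215] 177.57677183425508
black [498.06737011   8.56857712] 229.00534326282653
white [552.47821725  -6.29651245] 280.43391469139794
orange [598.02482056  26.97536908] 331.8624861199694
red [600.40965878  83.32981629] 23.291057548540834
```

```bash
python3 -m crank '[[0.0464,-0.0304,0,0,0,0],[0.0464,-0.0304,0,0,0,0],[0.0464,-0.0304,0,0,0,0],[0.0464,-0.0304,0,0,0,0],[0.0464,-0.0304,0,0,0,0]]' 0; python3 -m crank '[[0.0464,-0.0304,0,0,0,0],[0.0464,-0.0304,0,0,0,0],[0.0464,-0.0304,0,0,0,0],[0.0464,-0.0304,0,0,0,0],[0.0464,-0.0304,0,0,0,0]]'; python3 -m crank '[[0,0,0,0,0,-0.16],[0,0,0,0,0,-0.16],[0,0,0,0,0,-0.16],[0,0,0,0,0,-0.16],[0,0,0,0,0,-0.16]]';python3 -m crank '[[0,0,0,0,0,-0.16],[0,0,0,0,0,0]]'
```

```text
time: 0.72
tool_pos: [346.2, -269.6, 226.6]
tcp_rot: [-3.141, -0.0, 0.348]
contact_force: [-0.6, -0.7, -0.3]
grip_width: 46.3
finger_force: 0.0
time: 1.35
tool_pos: [512.4, -47.4, 226.5]
tcp_rot: [3.142, 0.0, 0.349]
contact_force: [0.4, -0.6, 0.2]
grip_width: 0.7
finger_force: 0.0
time: 1.98
tool_pos: [511.3, -49.0, 226.3]
tcp_rot: [-3.141, 0.0, 1.154]
contact_force: [0.3, -0.4, -0.6]
grip_width: 0.4
finger_force: 0.0
time: 2.22
tool_pos: [511.4, -49.1, 226.4]
tcp_rot: [-3.141, 0.0, 1.307]
contact_force: [0.0, -0.3, 0.4]
grip_width: 0.1
finger_force: 0.0
```

```bash
python3 -m crank '[[0,0,0.055,0,0,0],[0,0,0.055,0,0,0],[0,0,0,0,0,0]]'; python3 - <<'E'
from h import *
c=cap('wrist','w1.png'); t=cap('top','t1.png')
a=cv2.resize(t['color'][150:262,180:390],None,fx=3,fy=3,interpolation=cv2.INTER_CUBIC)
b=np.zeros((340,640,3),np.uint8);b[:336,:630]=a
w=cv2.resize(c['color'],(416,260))
o=np.zeros((600,640,3),np.uint8);o[:340]=b;o[340:,:416]=w
cv2.imwrite('pics/c1.png',cv2.convertScaleAbs(o,alpha=1.6,beta=15))
E
```

```text
time: 2.6
tool_pos: [508.8, -48.5, 113.5]
tcp_rot: [-3.133, 0.0, 1.306]
contact_force: [-0.6, -1.1, 0.9]
grip_width: 0.7
finger_force: 0.0
```

View pics/c1.png

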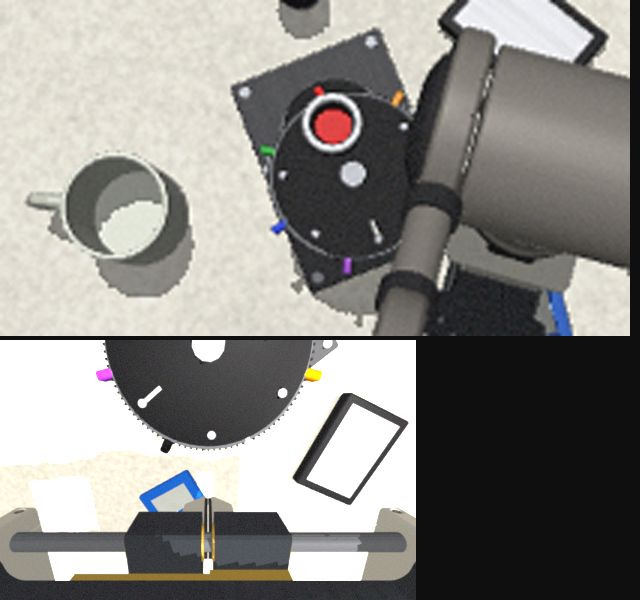

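```bash
python3 -m crank '[[0.0185,-0.001,-0.001,0,0,0],[0.0185,0,-0.001,0,0,0],[0,0,0,0,0,0],[0,0,0,0,0,0]]'; python3 -m crank '[[0.0005,-0.0089,0,0,0,0.12],[0.0005,-0.0089,0,0,0,0.12],[0,0,0,0,0,0]]';python3 -m crank '[[0.0005,-0.0089,0,0,0,0.12],[0.0005,-0.0089,0,0,0,0.12],[0,0,0,0,0,0]]'; python3 - <<'E'
from h import *
o=bot.get_obs();p=o['tool_pos'][:2]-[540.7,57.6];print(np.hypot(*p),np.degrees(np.arctan2(p[1],p[0]))%360,o['contact_force'],o['moment'])
c=cap('wrist','w2.png');cv2.imwrite('pics/w2b.png',cv2.convertScaleAbs(c['color'],alpha=1.2))
E
```

```text
time: 3.2
tool_pos: [520.4, -12.7, 119.1]
tcp_rot: [3.141, 0.0, 1.31]
contact_force: [-1.0, -0.1, 0.1]
grip_width: 0.2
finger_force: 0.0
time: 3.58
tool_pos: [503.5, -6.8, 118.8]
tcp_rot: [3.141, 0.0, 1.07]
contact_force: [0.9, -1.1, 0.3]
grip_width: 0.5
finger_force: 0.1
time: 3.95
tool_pos: [489.5, 3.5, 119.0]
tcp_rot: [3.141, -0.0, 0.832]
contact_force: [0.4, -1.0, 1.6]
grip_width: 0.6
finger_force: 0.6
74.48171300155394 226.5540136612857 [ 0.41663009 -0.95490671  1.61351279] [-0.10342359 -0.06365454  0.02131896]
```

View pics/w2b.png

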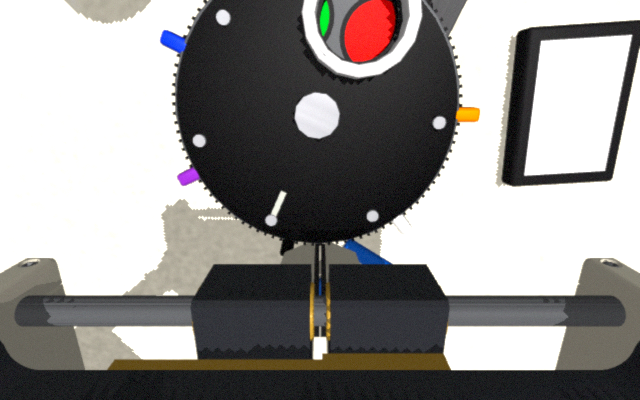

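The wheel is turning: the black lug (287,245) is against the finger, and green is appearing at the left of the opening (325,20). I'll continue the arc.

```bash
python3 -m crank '[[0.0005,-0.0089,0,0,0,0.12],[0.0005,-0.0089,0,0,0,0.12],[0,0,0,0,0,0]]';python3 -m crank '[[0.0005,-0.0089,0,0,0,0.12],[0.0005,-0.0089,0,0,0,0.12],[0.0004,-0.0074,0,0,0,0.10],[0,0,0,0,0,0],[0,0,0,0,0,0]]'; python3 - <<'E'
from h import *
o=bot.get_obs();p=o['tool_pos'][:2]-[540.7,57.6];print(np.hypot(*p),np.degrees(np.arctan2(p[1],p[0]))%360,o['contact_force'],o['moment'])
c=cap('wrist','w3.png');cv2.imwrite('pics/w3b.png',cv2.convertScaleAbs(c['color'],alpha=1.2))
E
```

```text
time: 4.38
tool_pos: [477.6, 17.3, 118.7]
tcp_rot: [-3.141, 0.0, 0.593]
contact_force: [-0.3, -0.3, -0.1]
grip_width: 0.6
finger_force: 0.0
time: 5.0
tool_pos: [467.6, 39.8, 118.7]
tcp_rot: [3.141, -0.0, 0.253]
contact_force: [0.0, 1.0, 0.8]
grip_width: 0.7
finger_force: 0.0
75.20719798775004 193.69135029745496 [0.01701253 0.95761187 0.77857256] [-0.00653062 -0.00413033  0.02336825]
```

View pics/w3b.png

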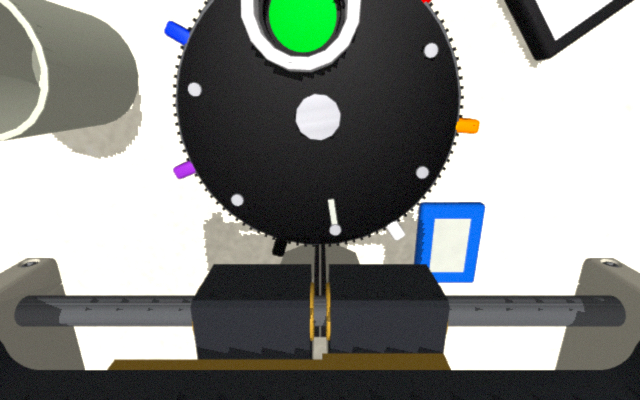

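Green now sits centred in the nosepiece ring at (302,15), and the black lug (280,246) has snapped clear of the finger. Next I'll retract radially and then up.

```bash
python3 -m crank '[[-0.03,0,0,0,0,0],[-0.03,0,0,0,0,0],[0,0,-0.06,0,0,0],[0,0,-0.06,0,0,0],[-0.05,0,0,0,0,0]]'; python3 -m crank '[[-0.04,0,0,0,0,0],[0,0,0,0,0,0],[0,0,0,0,0,0],[0,0,0,0,0,0]]'; python3 - <<'E'
from h import *
c=cap('top','t4.png')
a=cv2.resize(c['color'][150:262,180:390],None,fx=3.8,fy=3.8,interpolation=cv2.INTER_CUBIC)
cv2.imwrite('pics/t4z.png',cv2.convertScaleAbs(a,alpha=1.6,beta=20))
E
```

```text
time: 5.68
tool_pos: [365.2, 12.1, 243.3]
tcp_rot: [3.136, -0.011, 0.252]
contact_force: [-0.6, -0.4, -0.5]
grip_width: 0.4
finger_force: 0.0
time: 6.18
tool_pos: [322.8, 3.2, 238.7]
tcp_rot: [3.142, -0.0, 0.25]
contact_force: [0.5, 0.6, -0.1]
grip_width: 0.2
finger_force: 0.0
```

View pics/t4z.png

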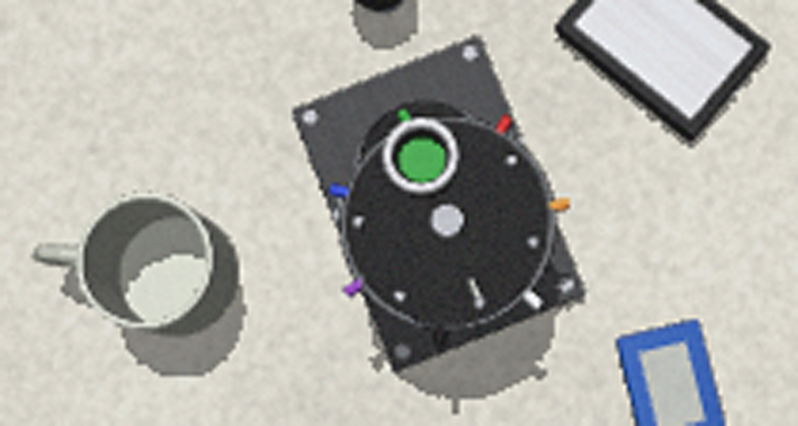

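The green lug is at (405,117), exactly where the red one was, and green is centred at (421,155). The stand and the things around it look unmoved.

```bash
python3 -c "
from plant import bot
print(bot.close_job())"
```

```text
the job is handed in; nothing more can be done
None
```

The wheel is turned one click clockwise and green rests centred under the nosepiece; in the last top view the stand, mug, drive, eyepiece and blue disk look unmoved, and the job is handed in (no verdict came back).

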